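# Gauge a birdhouse roof and hang it over the drying bar

### The arm

A 6-joint arm with a two-finger parallel gripper is mounted at the origin on the work surface. World frame = base frame: x ahead of the robot, y to its left, z up, the work surface at z = 0. Lengths are in m, angles in rad, forces in N, time in s.
With the tool pointing down it reaches from about 0.25 to 0.775 m from the base axis. Payload 4 kg.
Tool frame: the origin (TCP) lies on the centre line of the jaws, within the pads' length; the fingertips stand 8 mm ahead of it and the grasp point (between the pads) lies 11 mm behind it; y points along the fingers, x is the direction in which the jaws open and shut, and the axes are right-handed (so a half turn about y gives the same grasp; the last joint's range is limited). The gripper opens to 94 mm and grips with 3 to 60 N. Pads are 16 mm wide; open, the fingers measure 119 mm over their backs; the gripper's body (75 mm by 177 mm) begins 78 mm behind the grasp point.
Start: joints at [-1.278, 0.087, 1.371, -0, 1.684, -0.103], TCP at [0.212, -0.507, 0.214] pointing down, gripper open.
Joint ranges: [-3.1, 3.1], [-0.76, 2.03], [0.27, 2.55], [-1.08, 4.22], [0.17, 2.65], [-2.57, 2.57]. Speed limits (rad/s): [2.79, 2.79, 3.14, 3.14, 3.14, 3.14].

### API

Orientations are given as [roll, pitch, yaw] about the fixed x, y, z axes, in that order (R = Rz(yaw) Ry(pitch) Rx(roll)).
In Python, from bench import robot gives the robot as it stands.
- The arm moves only by the tool step_arm, never from a script. Its argument "commands" is a list of rows, each an object with "xyz": the shift along the world's x, y, z in m, a list of three; "twist": the turn, a rotation vector about the world's x, y, z in degrees, a list of three. In form: [{"xyz": [tx, ty, tz], "twist": [ax, ay, az]}, ...]. A call has 1 to 12 rows; each row is the pose to reach, as a shift and turn from the pose commanded when the call began; what a row does not reach only later rows make up. A row lasts 1/12 s, in which the tool goes at most 41.7 mm and 7.16 degrees, less where a joint would pass 70% of its speed; a pose out of reach is approached as far as the arm can. A call with a gripper value outside its range is refused whole. "fingers" is the closure in counts, from 0 (fully open) to 255 (shut), set as the call begins (left out, the last holds). The fingers move at their own pace and stop on an object; the grip force is fixed at half the most. Time passes only in rows, so rows that repeat a pose let the fingers close. It gives the time, the measured TCP pose, the force and the opening at its end, in the units of the state.
- robot.get_obs(): the state, without advancing time (a new reading comes with each control period).
- robot.snapshot(name): name is "side" or "top" or "wrist"; returns (picture, depth): 420x560x3 uint8, red, green, blue; 420x560 float32, m along the optical axis (not along the pixel's ray), 0 where there is no reading.
- robot.camera_info(name): a dict with "fx", "fy", "cx", "cy" (pixels), "R" (3x3) and "t" (3): a world point X has camera coordinates R X + t. Camera axes: x right, y down, z forward; pixel columns grow to the right and rows downward; lengths in m; the calibration is good to about 2 mm. The wrist camera is an equidistant fisheye: a pixel r from the principal point sees the ray r / f radians off the axis. A picture is of the moment at which its call begins: read the wrist's pose just before it. camera_info takes no time and is no camera call; for the wrist camera it gives the pose at the moment of the call.
- robot.close_job(): hands the job in, once; it reports no verdict.
The state is a dict: "time": time; "joint_positions": joint angles; "qvel": joint speeds; "joint_torque": joint torques, N m; "tool_pos": TCP position; "ee_rot": TCP orientation; "wrist_force": force on the tool from outside, world axes, zero at the start; "wrist_torque": the same for the moment, N m; "width": finger opening in m.
Only numpy, scipy, OpenCV 4.12 (cv2) and the standard library are available. Lean on these libraries where they do the work, as an engineer would, in place of code of your own. Each camera call takes 0.05 s, during which the arm holds its last target.

### The job

Slide the red-knobbed caliper jaw shut until the birdhouse roof on the slanted rest is lightly nipped against the yellow sprung plate, pushing that plate in by a few millimetres, then let go and leave the jaw at that reading. Lift the roof off the rest by its dark ridge batten and hang it over the bar of the drying stand, setting it down gently so that it straddles the bar with one slope on each side, evenly. Do not disturb the other things on the bench.

Things in the scene. Friction and masses are not known exactly. Their poses are not given: they have to be found in the camera images.
- jig: checking jig, fixed: plywood base about 270 x 260 mm, 20 mm thick, with the slanted wooden rest in the middle and a steel caliper beam on the robot's side. Origin on the bench below the rest's edge; x away from the robot, y along the edge, the roof's ridge and the beam, z up
- rest_edge (a point): middle of the edge of the slanted rest, a 90-degree wooden edge 90 mm long along the jig's y, 165 mm above the bench, leaning 35 degrees towards the jig's -x; the roof's inner ridge line sits on it
- lamp (a point): middle of the underside of the strip lamp over the rest: 30 mm (jig x) by 120 mm (y), 354 mm above the bench, 25 mm beyond the rest edge, on a post 135 mm beyond it and 75 mm to +y; no room for an upright hand on the roof below it
- fixed_jaw: fixed jaw of the caliper, steel, on the jig's +y side; carries the sprung plate; origin at the jig's x = 0, y = +60 mm, at bench height; axes as the jig
- sprung_plate: yellow plate on springs on the fixed jaw's inner side; meets the roof's +y end; gives 8 mm, about 0.55 N per mm, then stops hard. Origin in the plane of its face that looks to -y, at bench height; y = 0 in the fixed jaw's frame at rest, up to 8 mm when pushed in. Face spans jig x -27 to 47 mm, z 100 to 185 mm
- jaw: sliding jaw of the caliper, a steel plate on the jig's -y side, on a red block with a red knob; axes as the jig; origin in the plane of the face that looks to +y and meets the roof's other end, at bench height. It slides along the jig's y, from 95 mm (fully back) to 45 mm on the -y side of the jig's origin, and stays where left (friction about 5 N); nipping the roof it reads 59 to 53 mm
- knob_top (a point): centre of the top of the red knob that moves the sliding jaw: upright, 20 mm in diameter, 65 mm tall above its red block; the knob axis is at jig x = -80 mm, 36 mm behind (-y) the jaw's face; top 135 mm above the bench
- roof: loose birdhouse roof, 0.15 to 0.31 kg: two pale birch boards 120 x 120 x 12 mm joined at 90 degrees. Origin: middle of the inner ridge line; y along the ridge, z out through the batten, slopes falling 45 degrees to +x and -x. At first on the rest, z leaning 35 degrees from vertical to the jig's -x, its +y end 3 to 10 mm short of the yellow plate
- batten (a point): point to grip on the roof's dark ridge batten: 34 mm from the roof's origin along its z, on the ridge's middle. The batten is 14 mm thick (x), 70 mm long (y) and its top is 50 mm from the origin; the boards' outer ridge is 17 mm from the origin
- stand: drying stand, fixed to the bench: plywood base 160 x 250 mm, 18 mm thick, two posts at y = +-112 mm (18 mm wide, up to the bar); origin at its underside, y along the bar
- bar_mid (a point): middle of the stand's round aluminium bar, on its axis: 16 mm in diameter, along y, 206 mm free between the posts, 220 mm above the bench; axes as the stand. The roof's origin comes to rest 11 mm above this point
- disc: bystander: birch slice 64 mm across, 18 mm thick, lying on the drying stand's base under the bar; origin at its underside
- small_log: bystander: short birch log 44 mm across, 70 mm tall, standing; origin at its underside
- log: bystander: birch log 60 mm across, 130 mm tall, standing; origin at its underside
- sanding_block: bystander: cork block 100 x 60 x 30 mm; origin at its underside
- glue: bystander: white bottle 52 mm across, 110 mm tall, with orange cap; origin at its underside

How it is judged:
On the way:
1. the roof is nipped: the sliding jaw presses it (over 1 N) against the sprung plate, which is pushed in by over 1 mm (contact force between jaw and roof above 1 N and contact force between sprung_plate and roof above 0.5 N and y of sprung_plate in the frame of fixed_jaw above 0.001 m), for 0.2 s.
At the end, for the whole second after the job is handed in: Roof at rest astride the bar: ridge line along the bar (0.15 rad), within 12 mm across and 60 mm along of its middle, 4 to 18 mm above its axis, middle plane within 0.35 rad of vertical. Sliding jaw left at its reading: its face 50 to 63 mm from the jig's middle (y of jaw in the frame of jig between -0.063 and -0.05 m and x of roof in the frame of bar_mid between -0.012 and 0.012 m and z of roof in the frame of bar_mid between 0.004 and 0.018 m and y of roof in the frame of bar_mid between -0.06 and 0.06 m and angle between the y axis of roof and the y axis of bar_mid, either way round below 0.15 rad and angle between roof's own z axis and vertical below 0.35 rad and contact force between roof and stand above 0.5 N and linear speed of roof below 0.03 m/s and angular speed of roof below 0.3 rad/s); the robot touches nothing.
It fails at once if the roof is squeezed hard by the jaw (over 50 N) (contact force between jaw and roof above 50 N).
It fails at once if the roof is dropped or knocked hard on the stand (over 60 N) (contact force between roof and stand above 60 N).
It fails at once if a bystander is moved by more than 30 mm (distance of any of disc, small_log, log, sanding_block, glue from where it was at the start of the episode above 0.03 m).
It also fails if it takes over 58 s, if anything falls off the work surface, if the arm or the gripper's body presses on something with over 40 N, if the wrist force passes 120 N, or if a joint passes its speed limit or range.

## Working session

There is one attempt and no reset: what is moved stays moved. The work goes in short steps, Python scripts to look and compute and a tool call to move; the robot and the scene stay as the last step left them, time stands still between calls to the robot, and variables do not carry over. Pictures are saved under pics/ and viewed, and the job is handed in when it is done.

Besides the shell and the picture viewer there is one more tool, called after "Request:" as name(argument=value, ...) on one line, values as JSON. step_arm: Moves the arm, as the interface text tells. Its arguments: {"type":"object","properties":{"commands":{"type":"array"},"fingers":{"type":"number"}},"required":["commands"]}

```bash
ls; mkdir -p pics
python3 - <<'E'
from bench import robot
import cv2,numpy as np
print(robot.get_obs())
for n in ["side","top","wrist"]:
    ci=robot.camera_info(n); print(n,ci)
    p,d=robot.snapshot(n); cv2.imwrite(f"pics/{n}0.png",p[:,:,::-1]); np.savez(f"pics/{n}0.npz",p=p,d=d,**ci)
E
```

```text
pics
{'time': 0.0, 'joint_positions': array([-1.27811055e+00,  8.79432740e-02,  1.37220003e+00, -2.00053845e-05,
        1.68358038e+00, -1.03110216e-01]), 'qvel': array([ 6.93989878e-04,  2.18904541e-03, -5.47359413e-04,  5.78397234e-06,
        1.16161111e-05, -1.53410626e-04]), 'joint_torque': array([ 4.89009781e-04, -3.40182924e+01, -3.02428436e+01,  7.18543259e-02,
        3.29327141e-02, -1.52680159e-04]), 'tool_pos': array([ 0.2118851 , -0.50699605,  0.21233806]), 'ee_rot': array([-1.57059676,  0.00212176, -1.17500235]), 'wrist_force': array([ 0.28202089, -1.05525741,  0.30777696]), 'wrist_torque': array([-0.01212886, -0.01114421, -0.00890141]), 'width': 0.09373046496279692}
side {'fx': 483.7629648017456, 'fy': 483.7629648017456, 'cx': 271.992420946249, 'cy': 208.03071728783164, 'R': array([[-0.92961371, -0.36804397,  0.01902569],
       [-0.2371235 ,  0.55781592, -0.79537026],
       [ 0.2821184 , -0.74389853, -0.60582521]]), 't': array([0.44695198, 0.32080624, 1.30280394])}
top {'fx': 516.7917186987717, 'fy': 516.7917186987717, 'cx': 272.86381260391306, 'cy': 201.96377618995723, 'R': array([[ 1.00519932e-02, -9.99949053e-01, -9.21350765e-04],
       [-9.90764955e-01, -9.83506626e-03, -1.35233408e-01],
       [ 1.35217456e-01,  2.27220735e-03, -9.90813341e-01]]), 't': array([-0.0462742 ,  0.54796708,  1.43815653])}
wrist {'fx': 325.19226210127806, 'fy': 325.19226210127806, 'cx': 280.8741650145238, 'cy': 212.00447515051061, 'R': array([[ 0.38551973, -0.92269652, -0.00238224],
       [-0.89728451, -0.37550142,  0.23211893],
       [-0.21506986, -0.08734888, -0.9726845 ]]), 't': array([-0.54895956, -0.02354143,  0.39043698])}
```

View pics/side0.png

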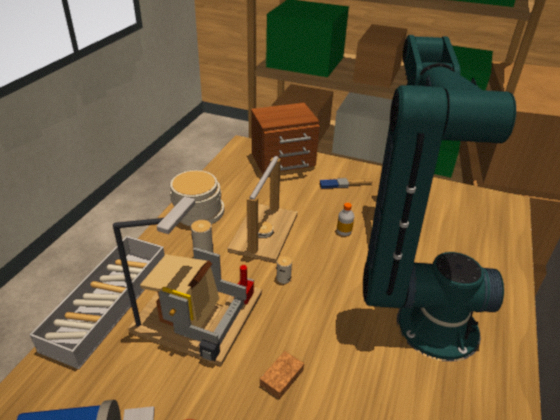

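View pics/top0.png

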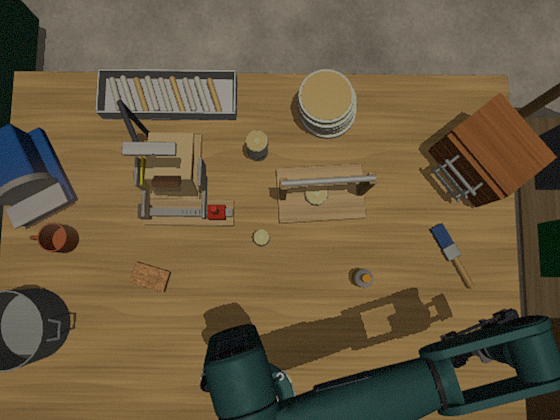

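View pics/wrist0.png

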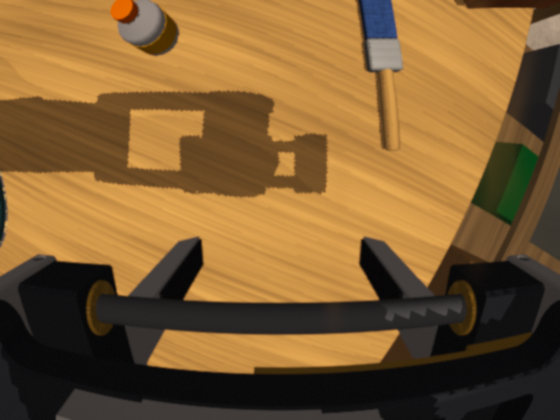

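```bash
cat > h.py <<'E'
import numpy as np,cv2
def load(n):
    z=np.load(f"pics/{n}.npz"); return z
def world(z,u,v,d):
    x=(u-z['cx'])/z['fx']*d; y=(v-z['cy'])/z['fy']*d
    return (np.stack([x,y,d],-1)-z['t'])@z['R']
def cloud(z):
    v,u=np.mgrid[:420,:560].astype(float)
    return world(z,u,v,z['d'].astype(float))
def proj(z,X):
    c=np.atleast_2d(X)@z['R'].T+z['t']; return np.c_[z['fx']*c[:,0]/c[:,2]+z['cx'],z['fy']*c[:,1]/c[:,2]+z['cy']]
def crop(z,u0,u1,v0,v1,s,name):
    im=z['p'][v0:v1,u0:u1,::-1]; im=cv2.resize(im,None,fx=s,fy=s,interpolation=cv2.INTER_CUBIC); cv2.imwrite(name,im)
E
python3 - <<'E'
from h import *
t=load('top0');s=load('side0')
crop(t,95,385,90,240,2.7,'pics/tc.png'); crop(s,110,310,150,360,2.8,'pics/sc.png')
for n,z in(('top',t),('side',s)):
    C=cloud(z);hsv=cv2.cvtColor(z['p'],cv2.COLOR_RGB2HSV)
    h,S,v=[hsv[...,i].astype(int) for i in range(3)]
    red=((h<6)|(h>174))&(S>180)&(v>80)
    vv,uu=np.nonzero(red); 
    P=C[red]; k=(P[:,2]>0.03)&(P[:,0]<.8)&(P[:,0]>.3)&(z['d'][red]>0); P=P[k]
    print(n,len(P),uu[k].min() if k.any() else 0,P.min(0),P.max(0))
    T=P[P[:,2]>0.12]; print(' topknob',len(T),T.mean(0) if len(T) else None, T.max(0))
    yel=(h>22)&(h<32)&(S>200)&(v>120); P=C[yel];P=P[(P[:,2]>.08)&(P[:,0]<.8)];print(' yel',len(P),np.percentile(P,[2,50,98],axis=0) if len(P) else 0)
E
```

```text
top 192 207 [0.49799186 0.09514607 0.05446998] [0.53495911 0.14308582 0.13905876]
 topknob 45 [0.51764137 0.11919113 0.13431287] [0.52556126 0.12883763 0.13905876]
 yel 14 [[0.57228096 0.29881655 0.17862392]
 [0.59869466 0.30136065 0.18651581]
 [0.61614377 0.30411589 0.18927569]]
side 187 238 [0.49760382 0.08107652 0.03444374] [0.53584165 0.14289064 0.13831308]
 topknob 51 [0.51703009 0.12263398 0.13128706] [0.52613006 0.13111192 0.13831308]
 yel 59 [[0.5740044  0.28036474 0.16196186]
 [0.59596407 0.30128766 0.18501986]
 [0.62745842 0.30553862 0.18777007]]
```

View pics/tc.png

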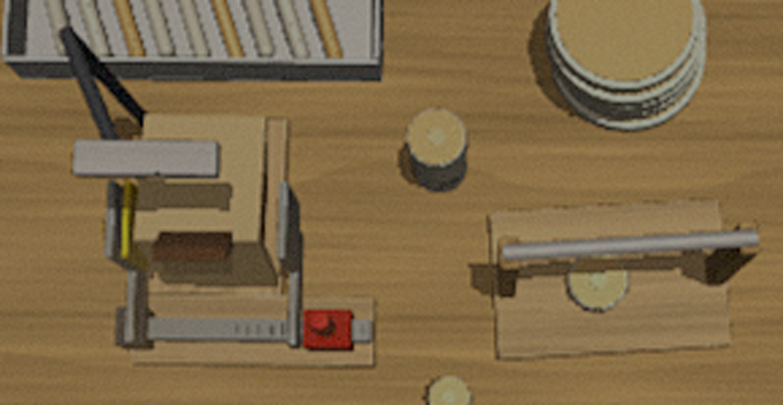

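View pics/sc.png

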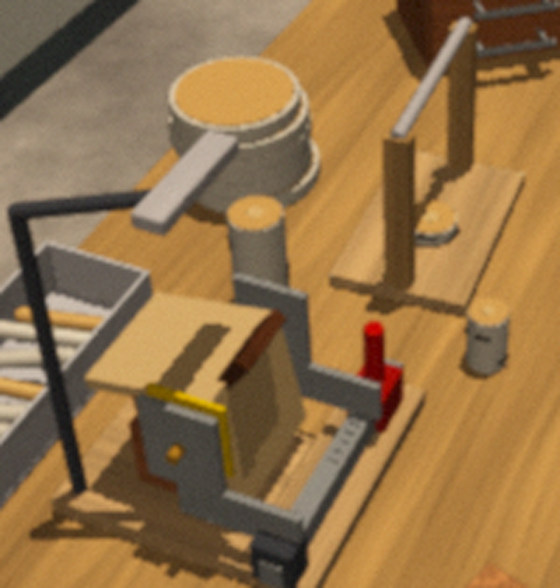

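Run:
```python
from h import *
t=load('top0');s=load('side0')
np.set_printoptions(precision=4,suppress=True)
for n,z in(('top',t),('side',s)):
    C=cloud(z);hsv=cv2.cvtColor(z['p'],cv2.COLOR_RGB2HSV)
    h,S,v=[hsv[...,i].astype(int) for i in range(3)]
    X,Y,Z=C[...,0],C[...,1],C[...,2]
    m=(Z>.212)&(Z<.24)&(S<60)&(Y<.03)&(Y>-.3)&(X>.45)&(X<.7)
    P=C[m]; print(n,'bar',len(P),P.min(0),P.max(0)); 
    a=np.polyfit(P[:,1],P[:,0],1); r=P[:,0]-np.polyval(a,P[:,1]); k=abs(r)<.01; a=np.polyfit(P[k,1],P[k,0],1); print(a, 'ymid',(P[k,1].min()+P[k,1].max())/2,'zmax',np.percentile(P[k,2],[50,90,98]), 'xres',r[k].std())
    # batten: dark brown high
    m=(Z>.17)&(Z<.24)&(X>.5)&(X<.65)&(Y>.15)&(Y<.3)&(v<95)&(S>90)
    P=C[m]; print(' batten',len(P),np.percentile(P,[1,50,99],axis=0) if len(P) else 0)
    vv,uu=np.nonzero(m); print('  uv',uu.min(),uu.max(),vv.min(),vv.max())
    # steel jaw 
    m=(Z>.1)&(Z<.2)&(S<60)&(X>.55)&(X<.66)&(Y>.12)&(Y<.35)
    P=C[m]; print(' steel', len(P)); 
    for lo,hi in((.12,.2),(.26,.35)):
        Q=P[(P[:,1]>lo)&(P[:,1]<hi)]; print(lo,len(Q),np.percentile(Q,[1,10,50,90,99],axis=0) if len(Q) else 0)
    m=(Z>.01)&(Z<.025)&(X>.45)&(X<.75)&(Y>.08)&(Y<.35); P=C[m].astype(np.float32)
    print(' base',len(P),cv2.minAreaRect(P[:,:2].copy()))
    m=(Z>.01)&(Z<.024)&(X>.45)&(X<.75)&(Y>-.3)&(Y<.06); P=C[m].astype(np.float32)
    print(' standbase',len(P),cv2.minAreaRect(P[:,:2].copy()))
```

```text
top bar 534 [ 0.565  -0.2972  0.2128] [ 0.5936 -0.061   0.234 ]
[-0.0701  0.5664] ymid -0.17907841285039242 zmax [0.2265 0.2301 0.2324] xres 0.003920657175630852
 batten 507 [[0.566  0.1997 0.1702]
 [0.59   0.2401 0.1872]
 [0.6441 0.2993 0.2119]]
  uv 142 184 156 186
 steel 281
0.12 154 [[0.564  0.1471 0.1014]
 [0.5786 0.1475 0.1196]
 [0.6127 0.1485 0.1807]
 [0.6374 0.1532 0.1865]
 [0.6437 0.1544 0.1903]]
0.26 127 [[0.5711 0.3112 0.1395]
 [0.5775 0.3123 0.1614]
 [0.6052 0.3138 0.182 ]
 [0.6354 0.3176 0.1876]
 [0.6423 0.3192 0.1909]]
 base 1731 ((0.6164740920066833, 0.20663389563560486), (0.2531885504722595, 0.26656821370124817), 89.98391723632812)
 standbase 3438 ((0.5902928709983826, -0.14284071326255798), (0.28377753496170044, 0.33534225821495056), 16.007450103759766)
side bar 195 [ 0.5676 -0.2973  0.2199] [ 0.5937 -0.0598  0.2345]
[-0.0712  0.5673] ymid -0.17855732861594045 zmax [0.2273 0.23   0.2314] xres 0.003316990190443875
 batten 199 [[0.5656 0.2003 0.175 ]
 [0.5739 0.2491 0.2046]
 [0.5943 0.2708 0.2122]]
  uv 172 219 258 288
 steel 963
0.12 333 [[0.572  0.147  0.1023]
 [0.5749 0.1516 0.1204]
 [0.5906 0.1545 0.1694]
 [0.633  0.1569 0.1853]
 [0.6424 0.1581 0.1876]]
0.26 630 [[0.5714 0.3132 0.1014]
 [0.5758 0.3172 0.1092]
 [0.6025 0.3196 0.1519]
 [0.636  0.3213 0.1845]
 [0.6425 0.3226 0.1878]]
 base 2613 ((0.6164487600326538, 0.20969998836517334), (0.26042062044143677, 0.26644080877304077), 89.7098159790039)
 standbase 1772 ((0.610081136226654, -0.12998968362808228), (0.257016122341156, 0.34282639622688293), 11.18947982788086)
```

Run:
```python
from h import *
t=load('top0');s=load('side0')
np.set_printoptions(precision=4,suppress=True)
def rob(P):
    a=np.polyfit(P[:,0],P[:,1],1)
    for _ in range(5):
        r=P[:,1]-np.polyval(a,P[:,0]);k=abs(r-np.median(r))<.003;a=np.polyfit(P[k,0],P[k,1],1)
    return np.degrees(np.arctan(a[0])),np.polyval(a,.607),k.sum(),P[k][:,1].std()
for n,z in(('top',t),('side',s)):
    C=cloud(z);hsv=cv2.cvtColor(z['p'],cv2.COLOR_RGB2HSV)
    h,S,v=[hsv[...,i].astype(int) for i in range(3)]
    X,Y,Z=C[...,0],C[...,1],C[...,2]
    st=(S<60)&(X>.565)&(X<.65)&(Z>.105)&(Z<.178)
    for lo,hi in((.14,.165),(.30,.33)):
        m=st&(Y>lo)&(Y<hi); print(n,lo,m.sum(), rob(C[m]) if m.sum()>20 else '')
    yel=(h>20)&(h<34)&(S>150)&(X<.66)&(X>.55)&(Y>.27)&(Y<.32)
    P=C[yel]; print(' yel',yel.sum()); print(P[np.argsort(P[:,2])][::4])
    red=((h<6)|(h>174))&(S>150)&(Y>.05)&(Y<.2)&(X>.45)&(X<.6)
    for lo,hi in((.066,.075),(.09,.12),(.131,.14)):
        P=C[red&(Z>lo)&(Z<hi)]; print(' red',lo,len(P),P.min(0),P.max(0),P.mean(0))
# ridge batten lines etc in top view
crop(t,125,215,120,230,5.4,'pics/tc2.png');crop(s,150,270,230,350,5,'pics/sc2.png')
```

```text
top 0.14 67 (np.float64(-0.5367055040495506), np.float64(0.14795683379248728), np.int64(67), np.float64(0.0005539429371063062))
top 0.3 47 (np.float64(0.17163913005637266), np.float64(0.3131284722694549), np.int64(46), np.float64(0.0006918087789549598))
 yel 133
[[0.5784 0.3    0.0971]
 [0.5719 0.2997 0.1198]
 [0.5782 0.3    0.131 ]
 [0.5811 0.2992 0.1455]
 [0.5848 0.2997 0.155 ]
 [0.6408 0.2988 0.1579]
 [0.6054 0.2994 0.1598]
 [0.6181 0.2991 0.1633]
 [0.6203 0.2986 0.1655]
 [0.6224 0.298  0.1683]
 [0.5821 0.2984 0.1701]
 [0.5712 0.3027 0.172 ]
 [0.6214 0.2994 0.1733]
 [0.5757 0.2992 0.1763]
 [0.5887 0.2994 0.1776]
 [0.5833 0.299  0.1785]
 [0.5857 0.2988 0.1796]
 [0.6358 0.2982 0.1805]
 [0.6408 0.3034 0.1815]
 [0.6116 0.302  0.1819]
 [0.6089 0.3018 0.1822]
 [0.593  0.3036 0.1826]
 [0.6165 0.3017 0.1837]
 [0.5849 0.3028 0.184 ]
 [0.6084 0.2985 0.1846]
 [0.6374 0.2997 0.1851]
 [0.6162 0.2987 0.1856]
 [0.6452 0.2999 0.1857]
 [0.5793 0.3021 0.1859]
 [0.574  0.2991 0.1865]
 [0.6237 0.3038 0.187 ]
 [0.6051 0.3001 0.1881]
 [0.6314 0.2986 0.1883]
 [0.6311 0.3009 0.1897]]
 red 0.066 50 [0.500
[... 1315 characters left out ...]
6368 0.3039 0.1826]
 [0.5772 0.2999 0.1828]
 [0.6398 0.2988 0.1831]
 [0.6175 0.3041 0.1838]
 [0.5931 0.3044 0.1841]
 [0.5866 0.3019 0.1843]
 [0.6047 0.3029 0.1846]
 [0.6083 0.3012 0.1848]
 [0.5739 0.3006 0.1849]
 [0.6222 0.3005 0.1852]
 [0.62   0.2997 0.1853]
 [0.6444 0.2998 0.1856]
 [0.6115 0.3002 0.1859]
 [0.5899 0.3049 0.186 ]
 [0.585  0.2996 0.1861]
 [0.5817 0.3054 0.1865]
 [0.5989 0.303  0.1871]
 [0.6252 0.3041 0.1875]
 [0.6045 0.3025 0.1877]]
 red 0.066 27 [0.4976 0.0977 0.066 ] [0.5358 0.1429 0.0747] [0.51   0.1177 0.0684]
 red 0.09 44 [0.5088 0.1186 0.0902] [0.5222 0.1318 0.119 ] [0.5155 0.1258 0.1035]
 red 0.131 33 [0.511  0.1066 0.1315] [0.5261 0.1311 0.1383] [0.518  0.1213 0.1351]
```

View pics/tc2.png

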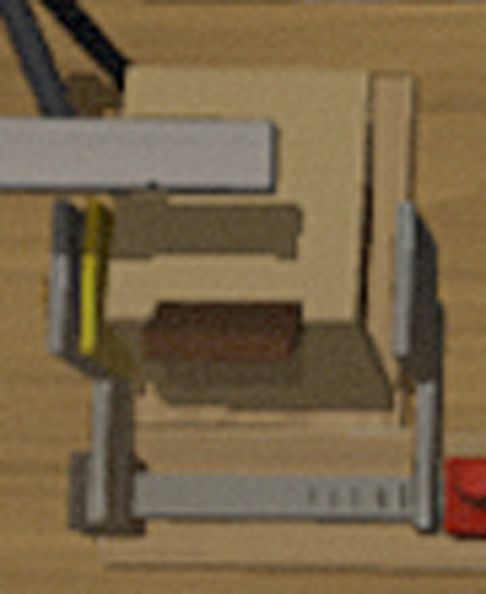

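View pics/sc2.png

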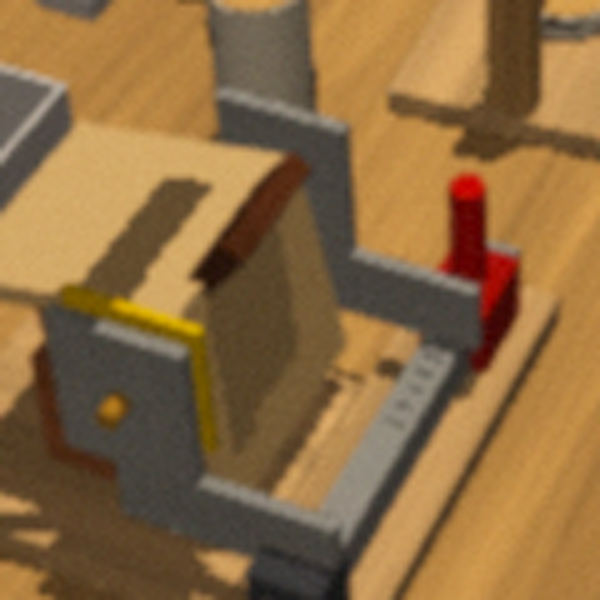

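Run:
```python
import numpy as np
from scipy.spatial.transform import Rotation as R
R0=R.from_euler('xyz',[-np.pi/2,0,-1.175])
def mk(x,y): return R.from_matrix(np.c_[x,y,np.cross(x,y)])
c,s=np.cos(np.radians(12)),np.sin(np.radians(12))
for sg in(-1,1):
    T=mk(np.array([0,sg,0.]),np.array([s,0,-c])); print(sg,np.degrees((T*R0.inv()).as_rotvec()))
print(R0.as_matrix())
```

```text
-1 [  2.37473231 -11.84270704 -22.59406864]
1 [-16.45422566  -3.29944675 156.55149978]
[[ 3.85543074e-01  1.66533454e-16  9.22689839e-01]
 [-9.22689839e-01  5.55111512e-17  3.85543074e-01]
 [-5.55111512e-17 -1.00000000e+00  1.11022302e-16]]
```

Request:
step_arm(commands=[{"xyz": [0, 0, 0.04], "twist": [0.2, -1.2, -2.3]}, {"xyz": [0.01, 0.01, 0.08], "twist": [0.4, -2.2, -4]}, {"xyz": [0.028, 0.045, 0.086], "twist": [0.6, -3, -6]}, {"xyz": [0.046, 0.08, 0.086], "twist": [0.8, -4, -8]}, {"xyz": [0.064, 0.115, 0.086], "twist": [1, -5, -10]}, {"xyz": [0.082, 0.15, 0.086], "twist": [1.2, -6, -12]}, {"xyz": [0.1, 0.185, 0.086], "twist": [1.4, -7, -14]}, {"xyz": [0.118, 0.22, 0.086], "twist": [1.6, -8, -16]}, {"xyz": [0.136, 0.255, 0.086], "twist": [1.8, -9, -18]}, {"xyz": [0.154, 0.29, 0.086], "twist": [2, -10, -20]}, {"xyz": [0.172, 0.325, 0.086], "twist": [2.2, -11, -21]}, {"xyz": [0.19, 0.36, 0.086], "twist": [2.4, -11.8, -22.6]}], fingers=255)

```text
time: 1.15
tool_pos: [0.4022, -0.1457, 0.2994]
ee_rot: [-1.361, 0.001, -1.573]
wrist_force: [0.9, 0.2, 1.1]
width: 0.0175
```

Request:
step_arm(commands=[{"xyz": [0.019, 0.035, 0], "twist": [0, 0, 0]}, {"xyz": [0.037, 0.069, 0], "twist": [0, 0, 0]}, {"xyz": [0.055, 0.103, 0], "twist": [0, 0, 0]}, {"xyz": [0.073, 0.137, 0], "twist": [0, 0, 0]}, {"xyz": [0.091, 0.171, 0], "twist": [0, 0, 0]}, {"xyz": [0.105, 0.2, 0], "twist": [0, 0, 0]}, {"xyz": [0.118, 0.219, -0.01], "twist": [0, 0, 0]}, {"xyz": [0.118, 0.219, -0.045], "twist": [0, 0, 0]}, {"xyz": [0.118, 0.219, -0.08], "twist": [0, 0, 0]}, {"xyz": [0.118, 0.219, -0.115], "twist": [0, 0, 0]}, {"xyz": [0.118, 0.219, -0.15], "twist": [0, 0, 0]}, {"xyz": [0.118, 0.219, -0.15], "twist": [0, 0, 0]}])

```text
time: 2.15
tool_pos: [0.5131, 0.0715, 0.1386]
ee_rot: [-1.382, -0.0, -1.571]
wrist_force: [-1.5, 0.6, -1.5]
width: 0.0004
```

```bash
cat > snap.py <<'E'
import sys
from bench import robot
import cv2,numpy as np
o=robot.get_obs();print(o['time'],o['tool_pos'],o['ee_rot'],o['wrist_force'],o['width'],o['joint_positions'])
tag=sys.argv[1]
for n in sys.argv[2:]:
    ci=robot.camera_info(n);p,d=robot.snapshot(n); cv2.imwrite(f"pics/{n}{tag}.png",p[:,:,::-1]); np.savez(f"pics/{n}{tag}.npz",p=p,d=d,**ci)
E
python3 snap.py 1 side wrist; python3 -c "
from h import *
crop(load('side1'),150,330,180,350,4,'pics/s1c.png')"
```

```text
2.15 [0.51310943 0.07145254 0.13863425] [-1.38196691e+00 -1.53579075e-04 -1.57050515e+00] [-1.54483199  0.61056994 -1.45670373] 0.00035224790751050774 [ 0.03308665 -0.09713566  1.71540499 -0.0064858   1.33460269  1.60449818]
```

View pics/s1c.png

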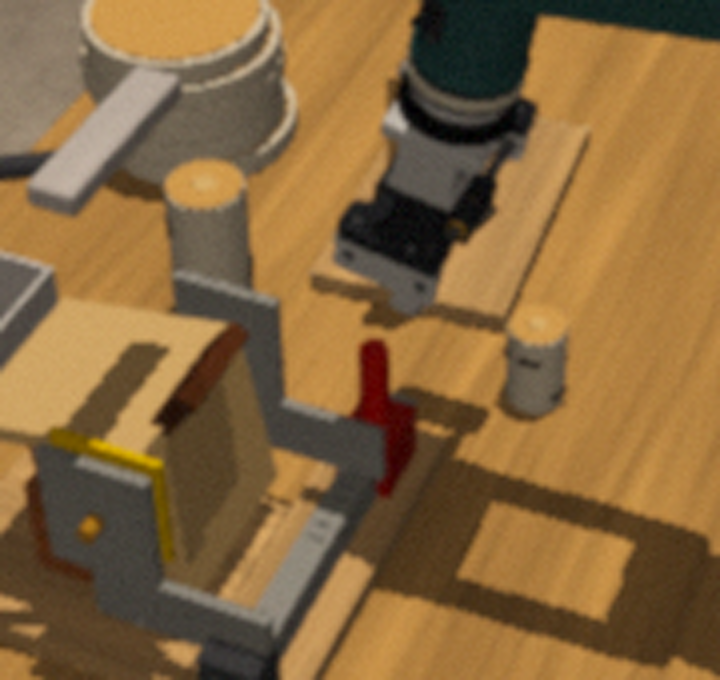

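View pics/wrist1.png

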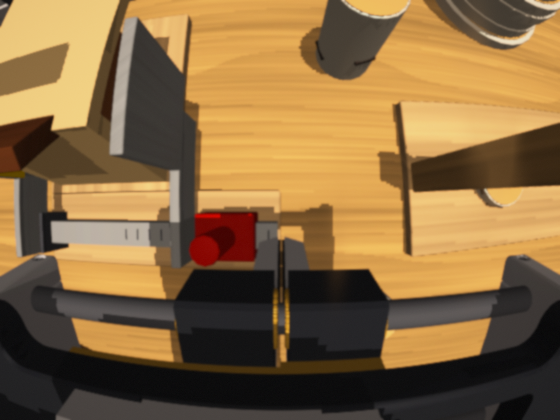

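Request:
step_arm(commands=[{"xyz": [0.0, 0, 0], "twist": [0, 0, 0]}, {"xyz": [0, 0, 0], "twist": [0, 0, 0]}])

```text
time: 2.42
tool_pos: [0.5224, 0.0715, 0.1537]
ee_rot: [-1.355, 0.001, -1.571]
wrist_force: [0.3, -0.3, -0.1]
width: 0.0008
```

Request:
step_arm(commands=[{"xyz": [0, 0, -0.008], "twist": [0, 0, 0]}, {"xyz": [0, 0, -0.02], "twist": [0, 0, 0]}, {"xyz": [0, 0, -0.032], "twist": [0, 0, 0]}, {"xyz": [0, 0, -0.042], "twist": [0, 0, 0]}, {"xyz": [0, 0, -0.049], "twist": [0, 0, 0]}, {"xyz": [0, 0, -0.052], "twist": [0, 0, 0]}, {"xyz": [0, 0, -0.052], "twist": [0, 0, 0]}, {"xyz": [0, 0, -0.052], "twist": [0, 0, 0]}])

```text
time: 3.08
tool_pos: [0.5202, 0.0715, 0.0976]
ee_rot: [-1.362, 0.001, -1.571]
wrist_force: [-0.8, 0.1, 0.3]
width: 0.0011
```

```bash
python3 snap.py 2 wrist
```

```text
3.0833 [0.52021396 0.07149981 0.0975737 ] [-1.36183595e+00  5.01839678e-04 -1.57087073e+00] [-0.84320394  0.05151284  0.33715058] 0.0011445699481621688 [ 0.03273236 -0.06730851  1.77471614 -0.00671016  1.22532524  1.6052663 ]
```

View pics/wrist2.png

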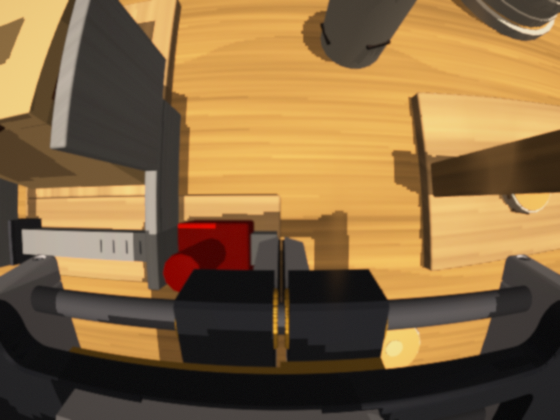

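Request:
step_arm(commands=[{"xyz": [0, 0.006, 0], "twist": [0, 0, 0]}, {"xyz": [0, 0.012, 0], "twist": [0, 0, 0]}, {"xyz": [0, 0.017, 0], "twist": [0, 0, 0]}, {"xyz": [0, 0.021, 0], "twist": [0, 0, 0]}, {"xyz": [0, 0.024, 0], "twist": [0, 0, 0]}, {"xyz": [0, 0.027, 0], "twist": [0, 0, 0]}, {"xyz": [0, 0.03, 0], "twist": [0, 0, 0]}, {"xyz": [0, 0.033, 0], "twist": [0, 0, 0]}, {"xyz": [0, 0.036, 0], "twist": [0, 0, 0]}, {"xyz": [0, 0.036, 0], "twist": [0, 0, 0]}])

```text
time: 3.97
tool_pos: [0.5201, 0.1065, 0.0978]
ee_rot: [-1.362, -0.002, -1.571]
wrist_force: [-1.0, -5.6, 1.3]
width: 0.0007
```

```bash
python3 snap.py 3 side
cat > jaw.py <<'E'
import sys
from h import *
z=load(sys.argv[1]);C=cloud(z);hsv=cv2.cvtColor(z['p'],cv2.COLOR_RGB2HSV)
h,S,v=[hsv[...,i].astype(int) for i in range(3)]
X,Y,Z=C[...,0],C[...,1],C[...,2]
m=(S<60)&(X>.565)&(X<.65)&(Z>.105)&(Z<.178)&(Y>.14)&(Y<.2)
print('jaw face y',m.sum(),np.percentile(Y[m],[10,50,90]))
m=(h>20)&(h<34)&(S>150)&(X<.66)&(X>.55)&(Y>.29)&(Y<.32)&(Z>.178); print('yellow top edge',m.sum(),np.percentile(Y[m],[5,25,50,75,95]))
crop(z,150,270,230,350,5,f'pics/{sys.argv[1]}c.png')
E
python3 jaw.py side0; python3 jaw.py side3
```

```text
3.9667 [0.52013824 0.1065111  0.09775862] [-1.36184645 -0.00230601 -1.57104631] [-1.01214919 -5.59023005  1.34547805] 0.0007115629053588986 [ 0.1116494  -0.05152184  1.75941988 -0.02699329  1.22637604  1.68892534]
jaw face y 219 [0.15304095 0.15486209 0.15685037]
yellow top edge 113 [0.29893045 0.30092967 0.30286558 0.30437356 0.30610271]
jaw face y 118 [0.16326269 0.1656531  0.16750167]
yellow top edge 112 [0.29871311 0.30090281 0.30290621 0.30410397 0.3056079 ]
```

Request:
step_arm(commands=[{"xyz": [0, 0.002, 0], "twist": [0, 0, 0]}, {"xyz": [0, 0.003, 0], "twist": [0, 0, 0]}, {"xyz": [0, 0.004, 0], "twist": [0, 0, 0]}, {"xyz": [0, 0.004, 0], "twist": [0, 0, 0]}])

```text
time: 4.35
tool_pos: [0.5201, 0.1105, 0.0978]
ee_rot: [-1.362, -0.002, -1.571]
wrist_force: [-1.8, -5.5, 2.7]
width: 0.0004
```

Request:
step_arm(commands=[{"xyz": [0, 0.002, 0], "twist": [0, 0, 0]}, {"xyz": [0, 0.003, 0], "twist": [0, 0, 0]}, {"xyz": [0, 0.004, 0], "twist": [0, 0, 0]}, {"xyz": [0, 0.004, 0], "twist": [0, 0, 0]}])

```text
time: 4.68
tool_pos: [0.5201, 0.1145, 0.0978]
ee_rot: [-1.362, -0.002, -1.571]
wrist_force: [-1.7, -4.9, 1.8]
width: 0.0005
```

Request:
step_arm(commands=[{"xyz": [0, 0.002, 0], "twist": [0, 0, 0]}, {"xyz": [0, 0.003, 0], "twist": [0, 0, 0]}, {"xyz": [0, 0.004, 0], "twist": [0, 0, 0]}, {"xyz": [0, 0.004, 0], "twist": [0, 0, 0]}])

```text
time: 5.02
tool_pos: [0.5202, 0.1179, 0.0978]
ee_rot: [-1.362, -0.003, -1.572]
wrist_force: [-1.2, -6.4, 1.9]
width: 0.0001
```

Request:
step_arm(commands=[{"xyz": [0, 0.001, 0], "twist": [0, 0, 0]}, {"xyz": [0, 0.002, 0], "twist": [0, 0, 0]}, {"xyz": [0, 0.002, 0], "twist": [0, 0, 0]}, {"xyz": [0, 0.002, 0], "twist": [0, 0, 0]}])

```text
time: 5.35
tool_pos: [0.5201, 0.1196, 0.0978]
ee_rot: [-1.362, -0.003, -1.572]
wrist_force: [-1.4, -7.3, 2.2]
width: 0.0005
```

```bash
python3 snap.py 4 side;python3 jaw.py side4
```

```text
5.35 [0.52012617 0.11962558 0.09776912] [-1.36197297 -0.00317407 -1.5717205 ] [-1.38996712 -7.27418827  2.24953215] 0.0004728185531199317 [ 0.14066172 -0.04390409  1.75210222 -0.03434154  1.22721658  1.72027347]
jaw face y 58 [0.17566035 0.17782698 0.17966869]
yellow top edge 104 [0.29960926 0.30209286 0.30384397 0.30499004 0.30646871]
```

View pics/side4c.png

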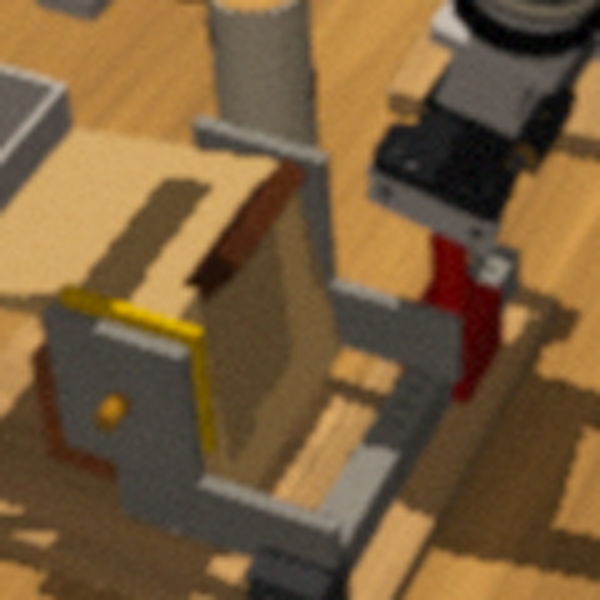

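Request:
step_arm(commands=[{"xyz": [0, 0.001, 0], "twist": [0, 0, 0]}, {"xyz": [0, 0.002, 0], "twist": [0, 0, 0]}, {"xyz": [0, 0.003, 0], "twist": [0, 0, 0]}, {"xyz": [0, 0.0036, 0], "twist": [0, 0, 0]}, {"xyz": [0, 0.0036, 0], "twist": [0, 0, 0]}])

```text
time: 5.82
tool_pos: [0.5201, 0.1225, 0.0978]
ee_rot: [-1.362, -0.005, -1.572]
wrist_force: [-1.7, -9.8, 3.4]
width: 0.0007
```

```bash
python3 snap.py 5 side;python3 jaw.py side5
```

```text
5.8167 [0.52011216 0.12254655 0.09779636] [-1.36205916 -0.00463778 -1.57196898] [-1.67532971 -9.80767573  3.40063276] 0.0006791989439149038 [ 0.14800143 -0.04183727  1.75005269 -0.03747627  1.22777336  1.72844917]
jaw face y 57 [0.17885225 0.18131467 0.18416042]
yellow top edge 84 [0.30196459 0.30407133 0.30602684 0.30733542 0.30925514]
```

Request:
step_arm(commands=[{"xyz": [0, 0, 0], "twist": [0, 0, 0]}, {"xyz": [0, -0.003, 0], "twist": [0, 0, 0]}, {"xyz": [0, -0.01, 0], "twist": [0, 0, 0]}, {"xyz": [0, -0.025, 0], "twist": [0, 0, 0]}, {"xyz": [0, -0.04, 0.0], "twist": [0, 0, 0]}, {"xyz": [0, -0.05, 0.01], "twist": [0, 0, 0]}, {"xyz": [0, -0.05, 0.035], "twist": [0, 0, 0]}, {"xyz": [0, -0.05, 0.07], "twist": [0, 0, 0]}, {"xyz": [0, -0.05, 0.105], "twist": [0, 0, 0]}, {"xyz": [-0.01, -0.05, 0.135], "twist": [0, 0, 0]}, {"xyz": [-0.03, -0.05, 0.16], "twist": [0, 0, 0]}, {"xyz": [-0.05, -0.05, 0.18], "twist": [0, 0, 0]}], fingers=255)

```text
time: 6.87
tool_pos: [0.4702, 0.0753, 0.2811]
ee_rot: [-1.358, 0.002, -1.571]
wrist_force: [0.7, 0.2, 0.7]
width: 0.0002
```

```bash
python3 snap.py 6 side top;python3 jaw.py side6
python3 - <<'E'
from h import *
np.set_printoptions(precision=4,suppress=True)
t=load('top6'); crop(t,125,215,120,230,5.4,'pics/tc6.png')
for n in('top6','side6'):
    z=load(n);C=cloud(z);hsv=cv2.cvtColor(z['p'],cv2.COLOR_RGB2HSV)
    h,S,v=[hsv[...,i].astype(int) for i in range(3)];X,Y,Z=C[...,0],C[...,1],C[...,2]
    red=((h<6)|(h>174))&(S>150)&(Y>.05)&(Y<.2)&(X>.45)&(X<.6)
    P=C[red&(Z>.131)&(Z<.14)]; print(n,'knob',len(P),P.mean(0) if len(P) else 0)
    m=(Z>.188)&(Z<.24)&(X>.54)&(X<.62)&(Y>.18)&(Y<.3); P=C[m]; print(' batten',len(P),P.min(0),P.max(0),np.percentile(P,[5,50,95],axis=0))
E
python3 -c "
import numpy as np
from scipy.spatial.transform import Rotation as R
def mk(x,y): return R.from_matrix(np.c_[x,y,np.cross(x,y)])
c,s=np.cos(np.radians(35)),np.sin(np.radians(35))
R0=R.from_euler('xyz',[-1.362,0,-1.571])
for g in(1,-1):
  T=mk(g*np.array([c,0,s]),np.array([s,0,-c])); print(np.degrees((T*R0.inv()).as_rotvec()), T.as_euler('xyz'))
"
```

```text
6.8667 [0.4701851  0.07533528 0.2811121 ] [-1.35812177  0.00180956 -1.57058729] [0.67754808 0.17786474 0.74593025] 0.00020206831579601858 [ 0.04535093 -0.24349126  1.56116768 -0.00776457  1.61137228  1.6149888 ]
jaw face y 62 [0.17869159 0.18095334 0.18296251]
yellow top edge 85 [0.30126939 0.30373142 0.30579993 0.30753042 0.30882323]
top6 knob 38 [0.5178 0.1458 0.1349]
 batten 253 [0.565  0.1813 0.1883] [0.6088 0.2783 0.2164] [[0.5665 0.2087 0.1901]
 [0.5755 0.2409 0.204 ]
 [0.5896 0.2741 0.2113]]
side6 knob 32 [0.5184 0.1473 0.1345]
 batten 202 [0.5651 0.1807 0.1882] [0.6123 0.2794 0.2133] [[0.5664 0.2106 0.1902]
 [0.5735 0.25   0.2049]
 [0.5883 0.2778 0.2103]]
[-36.06229861 -18.06782483  83.015396  ] [-1.57079633 -0.61086524  0.        ]
[ 36.05676299 -18.07423955 -82.99306505] [-1.57079633  0.61086524 -3.14159265]
```

View pics/tc6.png

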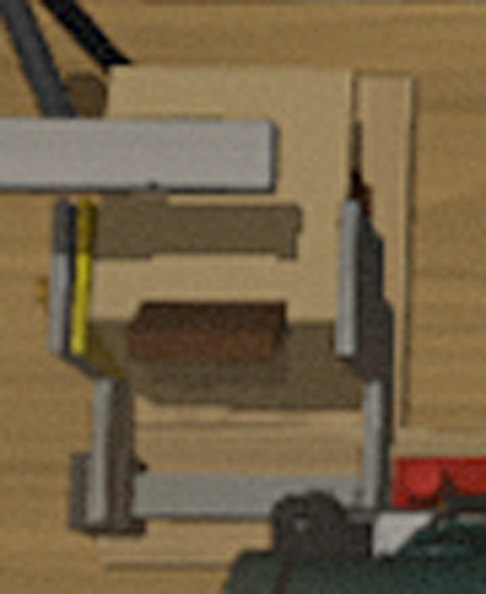

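Request:
step_arm(commands=[{"xyz": [-0.005, 0.01, 0.005], "twist": [-2.5, -1.25, 5.8]}, {"xyz": [-0.01, 0.02, 0.01], "twist": [-5, -2.5, 11.5]}, {"xyz": [-0.01, 0.035, 0.015], "twist": [-7.5, -3.8, 17.3]}, {"xyz": [-0.01, 0.05, 0.02], "twist": [-10, -5, 23]}, {"xyz": [-0.01, 0.065, 0.025], "twist": [-12.5, -6.3, 28.8]}, {"xyz": [-0.01, 0.08, 0.03], "twist": [-15, -7.5, 34.6]}, {"xyz": [-0.005, 0.095, 0.03], "twist": [-17.5, -8.8, 40.4]}, {"xyz": [0, 0.11, 0.03], "twist": [-20, -10, 46.1]}, {"xyz": [0.005, 0.125, 0.03], "twist": [-22.5, -11.3, 51.9]}, {"xyz": [0.01, 0.14, 0.03], "twist": [-25, -12.5, 57.6]}, {"xyz": [0.015, 0.155, 0.03], "twist": [-27.5, -13.8, 63.4]}, {"xyz": [0.02, 0.169, 0.03], "twist": [-30, -15, 69.1]}], fingers=0)

```text
time: 7.97
tool_pos: [0.4902, 0.2455, 0.3056]
ee_rot: [-1.46, -0.541, -0.297]
wrist_force: [0.3, -1.1, 0.7]
width: 0.0771
```

Run:
```python
from bench import robot
import numpy as np
from scipy.spatial.transform import Rotation as R
o=robot.get_obs();print(o)
R0=R.from_euler('xyz',[-1.362,0,-1.571]); Rc=R.from_rotvec(np.radians([-30,-15,69.1]))*R0
T=R.from_euler('xyz',[-np.pi/2,-0.61087,0]); print(np.degrees((T*Rc.inv()).as_rotvec()),Rc.as_euler('xyz'))
```

```text
{'time': 7.9667, 'joint_positions': array([ 0.55732431, -0.24192951,  1.59634332, -0.32810105,  1.34231349,
        0.82619719]), 'qvel': array([ 0.2843521 ,  0.09806079,  0.03000718, -0.16957298, -0.38943137,
       -0.94568383]), 'joint_torque': array([ -0.91236887, -22.35350132, -32.21323729,  -1.02561124,
        -1.41412038,   0.8453754 ]), 'tool_pos': array([0.49016879, 0.24546017, 0.3055798 ]), 'ee_rot': array([-1.46033629, -0.54109253, -0.29748371]), 'wrist_force': array([ 0.32862204, -1.10317194,  0.65246463]), 'wrist_torque': array([ 0.00757308,  0.20541321, -0.00953131]), 'width': 0.07705980381122182}
[-6.0345082  -3.06562363 13.92800295] [-1.45664017 -0.54203771 -0.30567747]
```

Request:
step_arm(commands=[{"xyz": [0, 0, 0], "twist": [-2.5, -1.3, 5.8]}, {"xyz": [0.005, -0.0, -0.006], "twist": [-5, -2.6, 11.5]}, {"xyz": [0.012, -0.0, -0.015], "twist": [-6, -3.1, 13.9]}, {"xyz": [0.022, 0, -0.027], "twist": [-6, -3.1, 13.9]}, {"xyz": [0.032, 0, -0.039], "twist": [-6, -3.1, 13.9]}, {"xyz": [0.041, 0, -0.05], "twist": [-6, -3.1, 13.9]}, {"xyz": [0.046, 0, -0.056], "twist": [-6, -3.1, 13.9]}, {"xyz": [0.048, 0, -0.058], "twist": [-6, -3.1, 13.9]}, {"xyz": [0.048, 0, -0.058], "twist": [-6, -3.1, 13.9]}, {"xyz": [0.048, 0, -0.058], "twist": [-6, -3.1, 13.9]}, {"xyz": [0.048, 0, -0.058], "twist": [-6, -3.1, 13.9]}], fingers=0)

```text
time: 8.88
tool_pos: [0.5382, 0.2444, 0.2505]
ee_rot: [-1.569, -0.612, -0.001]
wrist_force: [-0.2, -0.3, 0.7]
width: 0.0937
```

```bash
python3 snap.py 7 wrist side; python3 -c "
from h import *
crop(load('side7'),110,310,150,350,3,'pics/s7c.png')"
```

```text
8.8833 [0.53816728 0.24441404 0.25052182] [-1.56903759e+00 -6.12183948e-01 -1.08867965e-03] [-0.20986038 -0.28837465  0.71402798] 0.09371943718344662 [ 0.48543471 -0.20276807  1.69560432 -0.30264456  1.11128086  0.54593292]
```

View pics/wrist7.png

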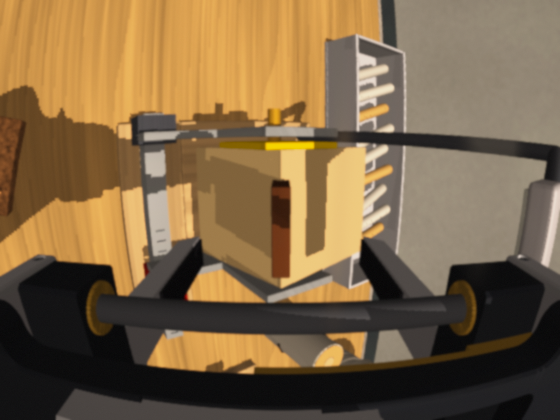

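View pics/s7c.png

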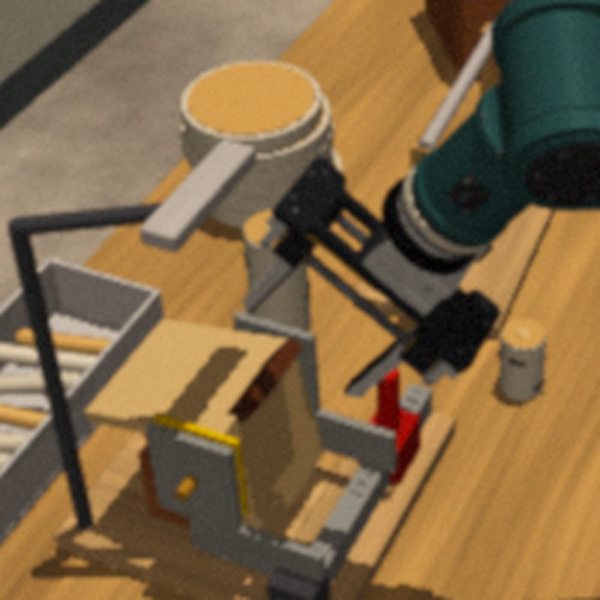

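Request:
step_arm(commands=[{"xyz": [0.006, -0.001, -0.008], "twist": [0, 0, 0]}, {"xyz": [0.013, -0.001, -0.018], "twist": [0, 0, 0]}, {"xyz": [0.02, -0.001, -0.029], "twist": [0, 0, 0]}, {"xyz": [0.028, -0.001, -0.04], "twist": [0, 0, 0]}, {"xyz": [0.035, -0.001, -0.05], "twist": [0, 0, 0]}, {"xyz": [0.041, -0.001, -0.058], "twist": [0, 0, 0]}, {"xyz": [0.045, -0.001, -0.063], "twist": [0, 0, 0]}, {"xyz": [0.046, -0.001, -0.065], "twist": [0, 0, 0]}, {"xyz": [0.046, -0.001, -0.065], "twist": [0, 0, 0]}, {"xyz": [0.046, -0.001, -0.065], "twist": [0, 0, 0]}])

```text
time: 9.82
tool_pos: [0.5842, 0.2432, 0.1849]
ee_rot: [-1.57, -0.611, -0.001]
wrist_force: [-0.4, 0.0, -0.3]
width: 0.0941
```

```bash
python3 snap.py 8 wrist side; python3 -c "
from h import *
crop(load('side8'),150,300,210,350,4.2,'pics/s8c.png')"
```

```text
9.8167 [0.58422333 0.24321618 0.18491555] [-1.56967445e+00 -6.11420586e-01 -1.05011461e-03] [-0.42800379  0.03829471 -0.32587813] 0.09409409781766633 [ 0.43608131 -0.0843919   1.72338795 -0.30030629  0.958045    0.54158938]
```

View pics/wrist8.png

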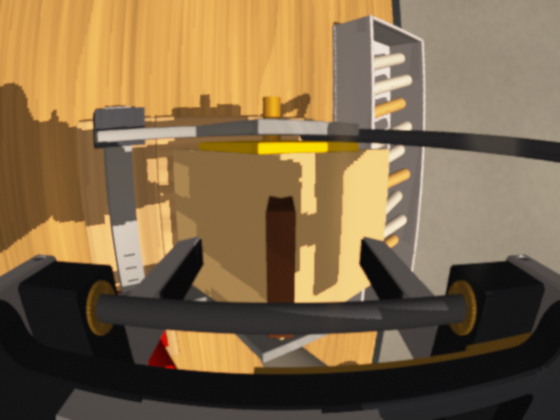

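View pics/s8c.png

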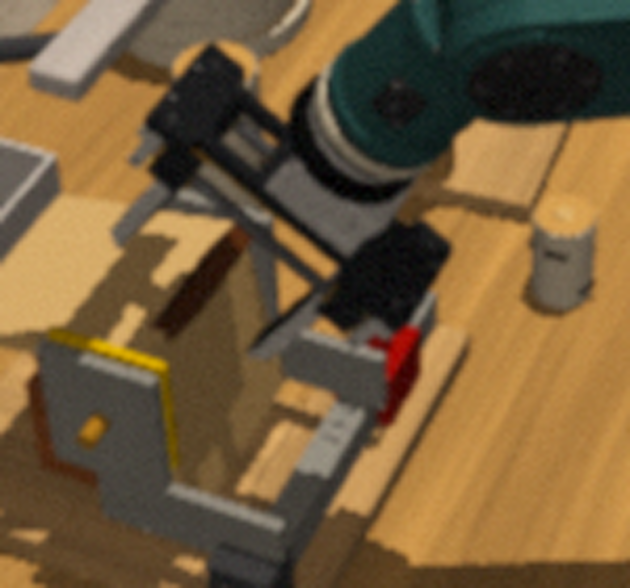

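Request:
step_arm(commands=[{"xyz": [0, 0, 0], "twist": [0, 0, 0]}, {"xyz": [0, 0, 0], "twist": [0, 0, 0]}, {"xyz": [0, 0, 0], "twist": [0, 0, 0]}, {"xyz": [0, 0, 0], "twist": [0, 0, 0]}, {"xyz": [0, 0, 0], "twist": [0, 0, 0]}, {"xyz": [0, 0, 0], "twist": [0, 0, 0]}, {"xyz": [0, 0, 0], "twist": [0, 0, 0]}, {"xyz": [0, 0, 0], "twist": [0, 0, 0]}, {"xyz": [0, 0, 0], "twist": [0, 0, 0]}, {"xyz": [0, 0, 0], "twist": [0, 0, 0]}, {"xyz": [0, 0, 0], "twist": [0, 0, 0]}, {"xyz": [0, 0, 0], "twist": [0, 0, 0]}], fingers=255)

```text
time: 10.92
tool_pos: [0.584, 0.2431, 0.1845]
ee_rot: [-1.57, -0.611, -0.001]
wrist_force: [-0.3, -0.4, -0.1]
width: 0.0175
```

Request:
step_arm(commands=[{"xyz": [0, 0, 0], "twist": [0, 0, 0]}, {"xyz": [0, 0, 0], "twist": [0, 0, 0]}, {"xyz": [0, 0, 0], "twist": [0, 0, 0]}, {"xyz": [0, 0, 0], "twist": [0, 0, 0]}])

```text
time: 11.25
tool_pos: [0.5842, 0.2431, 0.1846]
ee_rot: [-1.57, -0.611, -0.001]
wrist_force: [0.5, 0.4, 1.2]
width: 0.014
```

Request:
step_arm(commands=[{"xyz": [-0.002, 0, 0.003], "twist": [0, 0, 0]}, {"xyz": [-0.005, 0, 0.007], "twist": [0, 0, 0]}, {"xyz": [-0.008, 0, 0.011], "twist": [0, 0, 0]}, {"xyz": [-0.011, 0, 0.016], "twist": [0, 0, 0]}, {"xyz": [-0.014, 0, 0.021], "twist": [0, 0, 0]}, {"xyz": [-0.018, 0, 0.026], "twist": [0, 0, 0]}, {"xyz": [-0.022, 0, 0.032], "twist": [0, 0, 0]}, {"xyz": [-0.026, 0, 0.038], "twist": [0, 0, 0]}, {"xyz": [-0.031, 0, 0.044], "twist": [0, 0, 0]}, {"xyz": [-0.035, 0, 0.05], "twist": [0, 0, 0]}, {"xyz": [-0.038, 0, 0.054], "twist": [0, 0, 0]}, {"xyz": [-0.04, 0, 0.057], "twist": [0, 0, 0]}])

```text
time: 12.25
tool_pos: [0.5439, 0.2431, 0.2432]
ee_rot: [-1.569, -0.613, -0.001]
wrist_force: [0.2, 0.4, -2.2]
width: 0.0141
```

```bash
python3 snap.py 9 wrist side; python3 -c "
from h import *
crop(load('side9'),130,310,150,350,3,'pics/s9c.png')"
```

```text
12.25 [0.54391564 0.24312719 0.2431518 ] [-1.56935002e+00 -6.12665352e-01 -1.17888832e-03] [ 0.15236524  0.42326958 -2.20004438] 0.014126196910951658 [ 0.47674958 -0.19130317  1.70089708 -0.3010022   1.09248193  0.54260078]
```

View pics/wrist9.png

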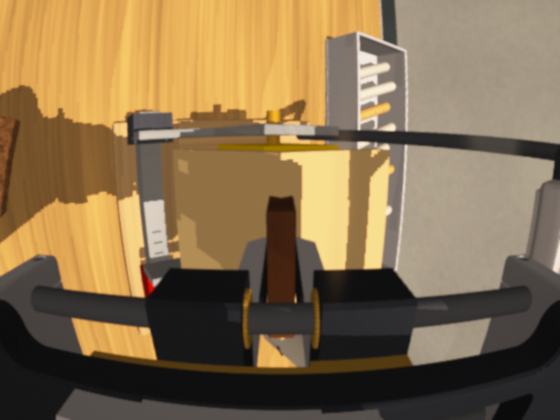

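View pics/s9c.png

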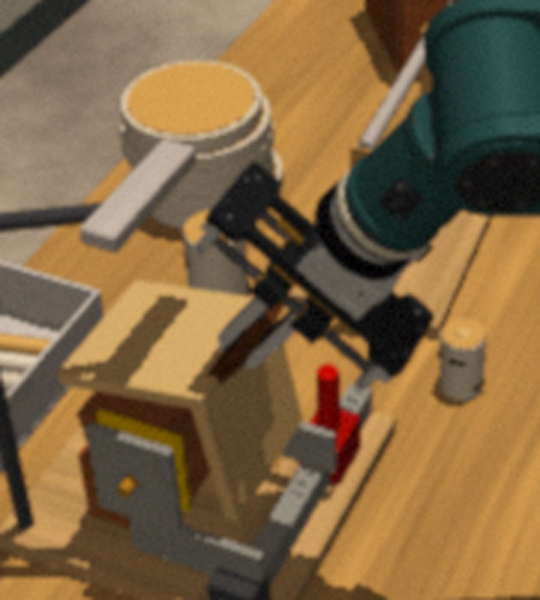

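Request:
step_arm(commands=[{"xyz": [-0.012, 0, 0.012], "twist": [0, 0, 0]}, {"xyz": [-0.028, 0, 0.028], "twist": [0, 0, 0]}, {"xyz": [-0.046, 0, 0.045], "twist": [0, 0, 0]}, {"xyz": [-0.064, 0, 0.062], "twist": [0, 0, 0]}, {"xyz": [-0.08, 0, 0.08], "twist": [-0.1, 3, 0.3]}, {"xyz": [-0.09, 0, 0.1], "twist": [-0.2, 6, 0.7]}, {"xyz": [-0.1, -0.005, 0.118], "twist": [-0.4, 11, 1.2]}, {"xyz": [-0.1, -0.015, 0.134], "twist": [-0.6, 16, 1.8]}, {"xyz": [-0.1, -0.03, 0.146], "twist": [-0.8, 21, 2.3]}, {"xyz": [-0.1, -0.048, 0.153], "twist": [-0.9, 26, 2.9]}, {"xyz": [-0.1, -0.068, 0.157], "twist": [-1.1, 31, 3.5]}, {"xyz": [-0.1, -0.09, 0.157], "twist": [-1.25, 35, 3.9]}])

```text
time: 13.35
tool_pos: [0.4455, 0.1521, 0.4001]
ee_rot: [-1.57, -0.0, 0.07]
wrist_force: [0.4, -0.1, -3.0]
width: 0.0137
```

Request:
step_arm(commands=[{"xyz": [0.005, -0.025, 0], "twist": [0, 0, 0]}, {"xyz": [0.014, -0.052, 0], "twist": [0, 0, 0]}, {"xyz": [0.025, -0.08, 0], "twist": [0, 0, 0]}, {"xyz": [0.037, -0.11, 0], "twist": [0, 0, 0]}, {"xyz": [0.05, -0.14, 0], "twist": [0, 0, 0]}, {"xyz": [0.063, -0.17, 0], "twist": [0, 0, 0]}, {"xyz": [0.076, -0.2, 0], "twist": [0, 0, 0]}, {"xyz": [0.089, -0.23, 0], "twist": [0, 0, 0]}, {"xyz": [0.102, -0.26, 0], "twist": [0, 0, 0]}, {"xyz": [0.115, -0.285, 0], "twist": [0, 0, 0]}, {"xyz": [0.125, -0.307, 0], "twist": [0, 0, 0]}, {"xyz": [0.131, -0.322, 0], "twist": [0, 0, 0]}])

```text
time: 14.35
tool_pos: [0.5765, -0.1722, 0.3969]
ee_rot: [-1.572, 0.001, 0.067]
wrist_force: [-0.2, 0.3, -3.1]
width: 0.014
```

Request:
step_arm(commands=[{"xyz": [0.003, -0.008, 0], "twist": [0, 0, 0]}, {"xyz": [0.0045, -0.01, 0], "twist": [0, 0, 0]}, {"xyz": [0.0045, -0.01, 0], "twist": [0, 0, 0]}, {"xyz": [0.0045, -0.01, 0], "twist": [0, 0, 0]}, {"xyz": [0.0045, -0.01, 0], "twist": [0, 0, 0]}, {"xyz": [0.0045, -0.01, 0], "twist": [0, 0, 0]}])

```text
time: 14.85
tool_pos: [0.5793, -0.1778, 0.3993]
ee_rot: [-1.571, -0.001, 0.071]
wrist_force: [0.7, -0.8, -3.4]
width: 0.0137
```

```bash
python3 snap.py 10 wrist side top; python3 -c "
from h import *
crop(load('side10'),160,360,60,260,3,'pics/s10c.png')"
```

```text
14.85 [ 0.57934767 -0.1778337   0.39932668] [-1.57131524e+00 -8.93905457e-04  7.10312529e-02] [ 0.65395083 -0.78264562 -3.42446858] 0.013729059866503367 [-3.91319515e-01  2.65125217e-01  7.95786320e-01 -7.52281963e-05
  2.07964960e+00 -4.62387219e-01]
```

View pics/wrist10.png

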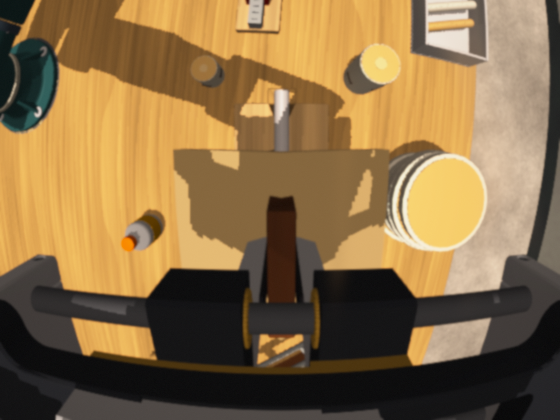

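View pics/s10c.png

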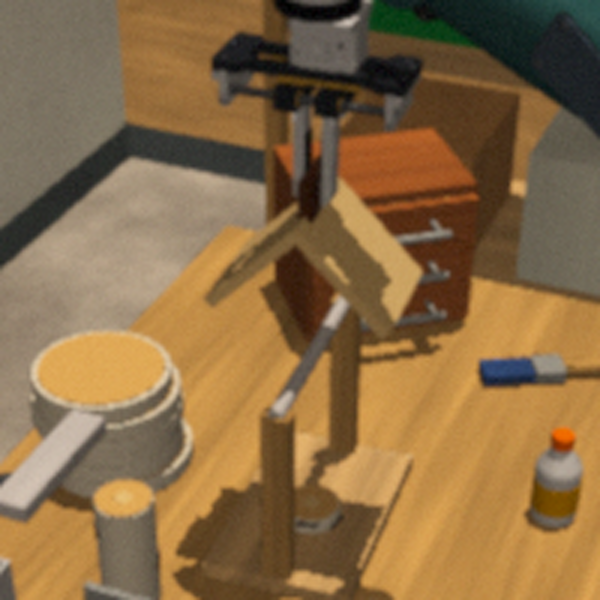

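View pics/top10.png

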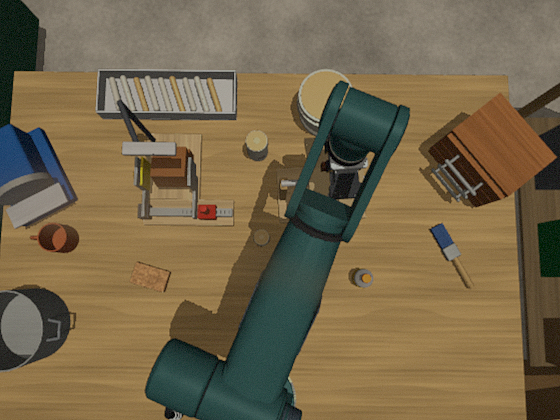

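Request:
step_arm(commands=[{"xyz": [0, 0, -0.005], "twist": [0, 0, 0]}, {"xyz": [0, 0, -0.014], "twist": [0, 0, 0]}, {"xyz": [0, 0, -0.026], "twist": [0, 0, 0]}, {"xyz": [0, 0, -0.04], "twist": [0, 0, 0]}, {"xyz": [0, 0, -0.054], "twist": [0, 0, 0]}, {"xyz": [0, 0, -0.068], "twist": [0, 0, 0]}, {"xyz": [0, 0, -0.082], "twist": [0, 0, 0]}, {"xyz": [0, 0, -0.095], "twist": [0, 0, 0]}, {"xyz": [0, 0, -0.106], "twist": [0, 0, 0]}, {"xyz": [0, 0, -0.115], "twist": [0, 0, 0]}, {"xyz": [0, 0, -0.121], "twist": [0, 0, 0]}, {"xyz": [0, 0, -0.125], "twist": [0, 0, 0]}])

```text
time: 16.0
tool_pos: [0.5794, -0.1788, 0.2726]
ee_rot: [-1.57, 0.001, 0.07]
wrist_force: [0.9, -0.8, -2.2]
width: 0.0138
```

Request:
step_arm(commands=[{"xyz": [0, 0, -0.002], "twist": [0, 0, 0]}, {"xyz": [0, 0, -0.004], "twist": [0, 0, 0]}, {"xyz": [0, 0, -0.006], "twist": [0, 0, 0]}, {"xyz": [0, 0, -0.008], "twist": [0, 0, 0]}, {"xyz": [0, 0, -0.009], "twist": [0, 0, 0]}, {"xyz": [0, 0, -0.01], "twist": [0, 0, 0]}, {"xyz": [0, 0, -0.01], "twist": [0, 0, 0]}])

```text
time: 16.58
tool_pos: [0.5796, -0.1789, 0.2634]
ee_rot: [-1.571, 0.0, 0.07]
wrist_force: [0.5, 0.3, -2.8]
width: 0.0138
```

```bash
python3 snap.py 11 side; python3 -c "
from h import *
crop(load('side11'),180,340,130,270,4,'pics/s11c.png')"
```

```text
16.5833 [ 0.57955307 -0.17889203  0.26341868] [-1.57079177e+00  2.68210806e-04  6.96819524e-02] [ 0.45746218  0.25498436 -2.8074971 ] 0.013843528655002851 [-3.92781431e-01  2.11680725e-01  1.13190051e+00 -1.18638671e-04
  1.79825349e+00 -4.62490122e-01]
```

View pics/s11c.png

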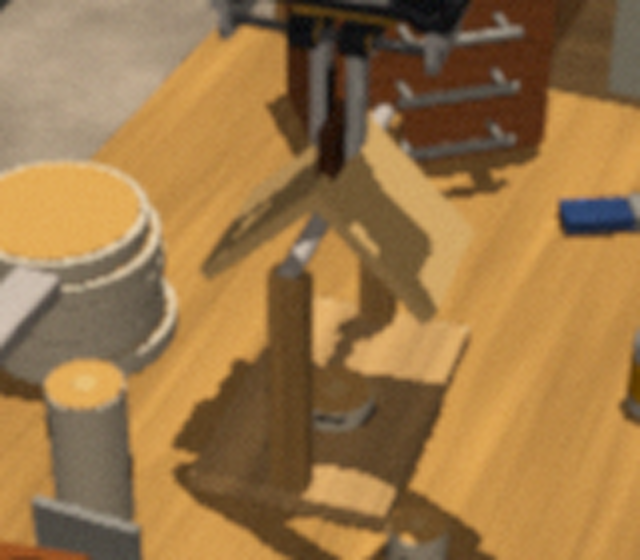

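Straddling, just above the bar. Lower in small steps until the wrist carries the contact.

Request:
step_arm(commands=[{"xyz": [0, 0, -0.001], "twist": [0, 0, 0]}, {"xyz": [0, 0, -0.002], "twist": [0, 0, 0]}, {"xyz": [0, 0, -0.003], "twist": [0, 0, 0]}, {"xyz": [0, 0, -0.004], "twist": [0, 0, 0]}, {"xyz": [0, 0, -0.004], "twist": [0, 0, 0]}])

```text
time: 17.05
tool_pos: [0.5794, -0.1788, 0.2591]
ee_rot: [-1.571, 0.001, 0.07]
wrist_force: [0.4, -0.4, -2.6]
width: 0.0139
```

Request:
step_arm(commands=[{"xyz": [0, 0, -0.001], "twist": [0, 0, 0]}, {"xyz": [0, 0, -0.002], "twist": [0, 0, 0]}, {"xyz": [0, 0, -0.002], "twist": [0, 0, 0]}, {"xyz": [0, 0, -0.002], "twist": [0, 0, 0]}])

```text
time: 17.38
tool_pos: [0.5795, -0.1789, 0.2574]
ee_rot: [-1.571, 0.0, 0.07]
wrist_force: [-0.6, -0.0, -2.5]
width: 0.0139
```

Request:
step_arm(commands=[{"xyz": [0, 0, -0.0005], "twist": [0, 0, 0]}, {"xyz": [0, 0, -0.001], "twist": [0, 0, 0]}, {"xyz": [0, 0, -0.001], "twist": [0, 0, 0]}, {"xyz": [0, 0, -0.001], "twist": [0, 0, 0]}])

```text
time: 17.72
tool_pos: [0.5795, -0.1789, 0.2565]
ee_rot: [-1.571, 0.0, 0.07]
wrist_force: [-0.4, 0.5, -1.9]
width: 0.0138
```

Request:
step_arm(commands=[{"xyz": [0, 0, -0.0005], "twist": [0, 0, 0]}, {"xyz": [0, 0, -0.001], "twist": [0, 0, 0]}, {"xyz": [0, 0, -0.001], "twist": [0, 0, 0]}, {"xyz": [0, 0, -0.001], "twist": [0, 0, 0]}])

```text
time: 18.05
tool_pos: [0.5796, -0.1789, 0.2555]
ee_rot: [-1.571, 0.0, 0.07]
wrist_force: [0.9, -0.0, -2.9]
width: 0.0136
```

Request:
step_arm(commands=[{"xyz": [0, 0, -0.0005], "twist": [0, 0, 0]}, {"xyz": [0, 0, -0.001], "twist": [0, 0, 0]}, {"xyz": [0, 0, -0.001], "twist": [0, 0, 0]}, {"xyz": [0, 0, -0.001], "twist": [0, 0, 0]}])

```text
time: 18.38
tool_pos: [0.5798, -0.1789, 0.2552]
ee_rot: [-1.571, -0.001, 0.07]
wrist_force: [0.6, 0.1, 0.2]
width: 0.0138
```

Request:
step_arm(commands=[{"xyz": [0, 0, -0.0005], "twist": [0, 0, 0]}, {"xyz": [0, 0, -0.0005], "twist": [0, 0, 0]}, {"xyz": [0, 0, -0.0005], "twist": [0, 0, 0]}, {"xyz": [0, 0, -0.0005], "twist": [0, 0, 0]}])

```text
time: 18.72
tool_pos: [0.5798, -0.1789, 0.2552]
ee_rot: [-1.572, -0.002, 0.07]
wrist_force: [-0.5, 1.2, 5.8]
width: 0.014
```

```bash
python3 snap.py 12 side; python3 -c "
from h import *
crop(load('side12'),180,340,130,270,4,'pics/s12c.png')"
```

```text
18.7167 [ 0.57983132 -0.17891137  0.25519135] [-1.57154118 -0.00159705  0.06972058] [-0.50532827  1.21980506  5.81680247] 0.013966877032434004 [-3.92726297e-01  2.10342060e-01  1.14962762e+00  4.69157322e-05
  1.77986136e+00 -4.62436504e-01]
```

View pics/s12c.png

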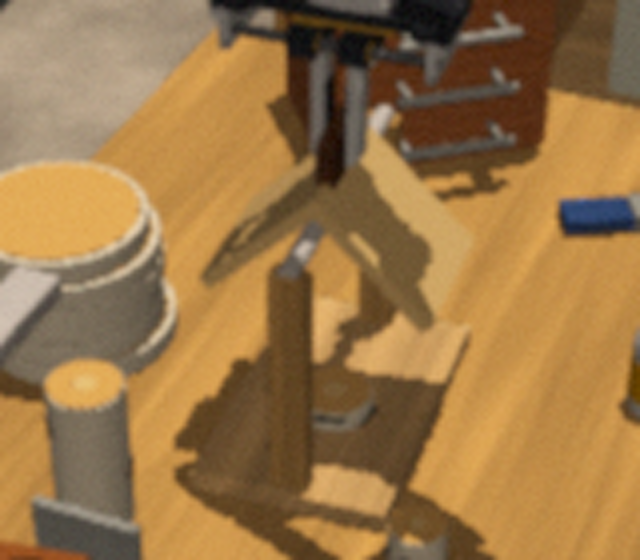

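Request:
step_arm(commands=[{"xyz": [0, 0, 0.0005], "twist": [0, 0, 0]}, {"xyz": [0, 0, 0.0006], "twist": [0, 0, 0]}, {"xyz": [0, 0, 0.0006], "twist": [0, 0, 0]}])

```text
time: 19.02
tool_pos: [0.5798, -0.1789, 0.2552]
ee_rot: [-1.571, -0.001, 0.07]
wrist_force: [1.2, 1.1, 5.7]
width: 0.0139
```

Request:
step_arm(commands=[{"xyz": [0, 0, 0], "twist": [0, 0, 0]}, {"xyz": [0, 0, 0], "twist": [0, 0, 0]}, {"xyz": [0, 0, 0], "twist": [0, 0, 0]}, {"xyz": [0, 0, 0], "twist": [0, 0, 0]}, {"xyz": [0, 0, 0], "twist": [0, 0, 0]}, {"xyz": [0, 0, 0], "twist": [0, 0, 0]}, {"xyz": [0, 0, 0], "twist": [0, 0, 0]}, {"xyz": [0, 0, 0], "twist": [0, 0, 0]}], fingers=0)

```text
time: 19.68
tool_pos: [0.5795, -0.1789, 0.2545]
ee_rot: [-1.571, 0.0, 0.07]
wrist_force: [-0.3, 0.0, 0.5]
width: 0.0638
```

Request:
step_arm(commands=[{"xyz": [0, 0, 0.004], "twist": [0, 0, 0]}, {"xyz": [0, 0, 0.012], "twist": [0, 0, 0]}, {"xyz": [0, 0, 0.024], "twist": [0, 0, 0]}, {"xyz": [0, 0, 0.04], "twist": [0, 0, 0]}, {"xyz": [0, 0, 0.06], "twist": [0, 0, 0]}, {"xyz": [0, 0, 0.08], "twist": [0, 0, 0]}, {"xyz": [0, 0, 0.1], "twist": [0, 0, 0]}, {"xyz": [-0.01, 0, 0.12], "twist": [0, 0, 0]}, {"xyz": [-0.03, 0, 0.14], "twist": [0, 0, 0]}, {"xyz": [-0.06, 0, 0.15], "twist": [0, 0, 0]}, {"xyz": [-0.09, 0, 0.155], "twist": [0, 0, 0]}, {"xyz": [-0.12, 0, 0.155], "twist": [0, 0, 0]}])

```text
time: 20.68
tool_pos: [0.4587, -0.1789, 0.4124]
ee_rot: [-1.573, -0.004, 0.07]
wrist_force: [-0.0, -0.3, 0.0]
width: 0.0939
```

Request:
step_arm(commands=[{"xyz": [-0.03, 0, 0], "twist": [0, 0, 0]}, {"xyz": [-0.05, 0, 0], "twist": [0, 0, 0]}, {"xyz": [-0.06, 0, 0], "twist": [0, 0, 0]}, {"xyz": [-0.06, 0, 0], "twist": [0, 0, 0]}, {"xyz": [-0.06, 0, 0], "twist": [0, 0, 0]}, {"xyz": [-0.06, 0, 0], "twist": [0, 0, 0]}, {"xyz": [-0.06, 0, 0], "twist": [0, 0, 0]}])

```text
time: 21.27
tool_pos: [0.4005, -0.179, 0.4089]
ee_rot: [-1.57, 0.001, 0.07]
wrist_force: [-0.2, 0.6, -0.4]
width: 0.0942
```

```bash
python3 snap.py 13 side top; python3 jaw.py side13
python3 - <<'E'
from h import *
np.set_printoptions(precision=4,suppress=True)
crop(load('side13'),180,340,130,270,4,'pics/s13c.png');crop(load('top13'),95,385,90,240,2.7,'pics/t13c.png')
for n in('top13','side13'):
    z=load(n);C=cloud(z);hsv=cv2.cvtColor(z['p'],cv2.COLOR_RGB2HSV)
    h,S,v=[hsv[...,i].astype(int) for i in range(3)];X,Y,Z=C[...,0],C[...,1],C[...,2]
    red=((h<6)|(h>174))&(S>150)&(Y>.05)&(Y<.2)&(X>.45)&(X<.6)
    P=C[red&(Z>.131)&(Z<.14)]; print(n,'knob',len(P),P.mean(0) if len(P) else 0)
    m=(Z>.262)&(Z<.3)&(X>.5)&(X<.65)&(Y>-.28)&(Y<-.08); P=C[m]; print(' batten',len(P),P.min(0),P.max(0),P.mean(0),np.polyfit(P[:,1],P[:,0],1) if len(P)>5 else 0)
    for sg in(1,-1):
        m=(Z>.15)&(Z<.235)&(abs(Y+.179)<.05)&(sg*(X-.5796)>.025)&(sg*(X-.5796)<.09);P=C[m]
        if len(P)>20:
            A=np.c_[P[:,0]-.5796+.0705*(P[:,1]+.179),np.ones(len(P))];c=np.linalg.lstsq(A,P[:,2],rcond=None)[0]; print(' slope',sg,len(P),np.degrees(np.arctan(c[0])),c[1])
E
```

```text
21.2667 [ 0.40054895 -0.17901997  0.40886948] [-1.56986710e+00  1.33281582e-03  7.03128039e-02] [-0.19971316  0.59777196 -0.40091372] 0.09422326899015138 [-5.49657273e-01 -1.13354259e-01  1.18098352e+00 -2.06676267e-05
  2.07558805e+00 -6.19979438e-01]
jaw face y 284 [0.17944691 0.1814611  0.18364699]
yellow top edge 105 [0.29886036 0.30117934 0.30298084 0.30458857 0.30540679]
top13 knob 36 [0.5182 0.1468 0.1348]
 batten 209 [ 0.571  -0.2137  0.2623] [ 0.5895 -0.1441  0.2887] [ 0.5795 -0.1788  0.2795] [-0.0765  0.5658]
 slope 1 763 -44.665785084856914 0.2493039722035015
 slope -1 636 45.33434240294458 0.24757094779462838
side13 knob 33 [0.5183 0.1472 0.1347]
 batten 117 [ 0.5737 -0.2155  0.2621] [ 0.5919 -0.1407  0.2856] [ 0.58   -0.1726  0.2767] [-0.0477  0.5717]
 slope 1 174 -44.97430221482253 0.25238235522364516
 slope -1 557 44.847260034314345 0.2451584542596518
```

View pics/s13c.png

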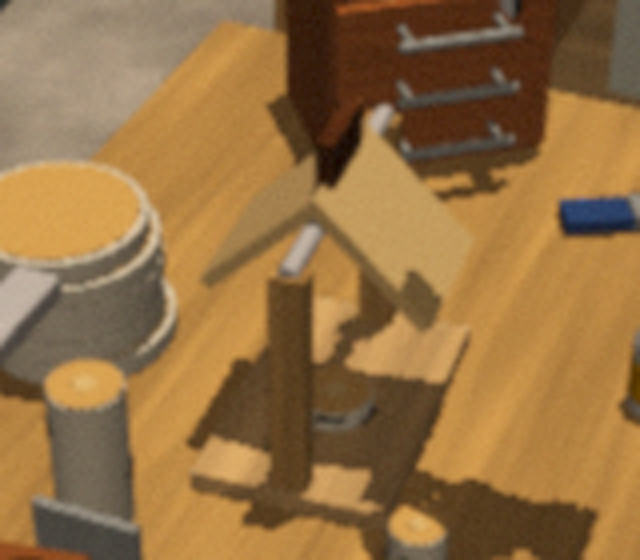

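View pics/t13c.png

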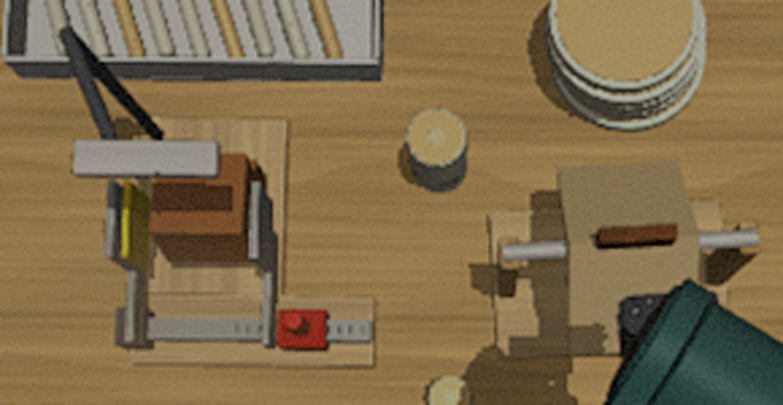

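```bash
python3 -c "
from bench import robot
print(robot.close_job())"
```

```text
the job is handed in; nothing more can be done
None
```

The roof was nipped in the caliper and now hangs evenly over the drying bar. I handed the job in at about 21.3 s of the 58 s allowed, and it reported no verdict.

- **Nip:** I pushed the knob with closed fingers until the camera showed the yellow plate about 3 mm in, with at most about 10 N at the wrist. After I let go, the plate stayed in and the jaw stayed put. The last pictures put the jaw face about 56 mm from the jig's middle.
- **Roof:** I gripped it by the batten along its 35-degree lean, lifted it out under the lamp, turned it upright and lowered it in steps of about 1 mm. It touched down at about 8 N. The last pictures show it astride the bar:
  - The slopes are about 45° on each side.
  - The ridge lies along the bar: batten and bar directions agree to about 0.4° in the top view. The side view, which sees only part of the batten, differs by about 1.3°.
  - The batten sits within 1 mm of the bar's line, and within 1 mm of its middle along it in the top view. The side view says about 6 mm, again from a partial view.
- **Surroundings:** The logs look untouched in the last pictures and the disc is where it was. I did not measure the sanding block or the glue bottle at the end, but the hand never went near the bench around them. The gripper is open and well clear of everything.

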